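# Hang the slotted reject bracket on the bay's flanged pin

## Robot

A 6-joint arm with a two-finger parallel gripper is mounted at the origin on the work surface. World frame = base frame: x ahead of the robot, y to its left, z up, the work surface at z = 0. Lengths are in m, angles in rad, forces in N, time in s.
With the tool pointing down it reaches from about 0.275 to 0.775 m from the base axis. Payload 14.6 kg.
Tool frame: the origin (TCP) lies between the finger pads; the fingertips stand 25 mm ahead of it and the grasp point (between the pads) lies 6 mm ahead of it (ctrl.tip_extent is the distance from the TCP to the fingertips, in m); z points along the fingers, y is the direction in which the jaws open and shut (so a half turn about z gives the same grasp; the last joint's range is limited). The gripper opens to 85 mm and grips with 20 to 120 N. Pads are 22 mm wide; open, the fingers measure 114 mm over their backs; the gripper's body (76 mm by 85 mm) begins 54 mm behind the grasp point. The pads swing forward as they close: fully open they stand 13 mm farther back than shut.
Start: joints at [-1.449, 0.263, -0.048, 1.259, 0, 1.415], TCP at [0.143, -0.505, 0.256] pointing down, gripper open.
Joint ranges: [-2.65, 2.65], [-0.89, 1.7], [-1.18, 1.37], [-2.13, 2.11], [-1.35, 1.29], [-3.14, 3.14]. Speed limits (rad/s): [1.89, 1.89, 2.57, 2.79, 3.14, 3.14].

## Interface

Orientations are given as a 3x3 rotation matrix whose columns are the frame's x, y, z axes.
In Python, from rig import ctrl gives the robot as it stands. Calls block until the motion is done:
- ctrl.move_to(position, orientation): joint-space move of the TCP to a pose.
- ctrl.servo_line(position, orientation=None, feed=0.15, max_force=None): straight line of the TCP; orientation=None keeps the orientation; feed is the mean speed in m/s. With max_force (N) it stops when the force on the tool has changed by that much, and returns True; else False.
- ctrl.set_joints(angles): joint-space move.
- ctrl.grip(opening, squeeze=None): opening from 0.0 (shut) to 1.0 (fully open); squeeze is the grip in N (None keeps the last); returns when the fingers have stopped.
- ctrl.pause(seconds).
- ctrl.inverse_kinematics(position, orientation): joint angles nearest the present ones, or None.
- ctrl.state(): the state.
- ctrl.get_image(name): name is "scene" or "top" or "wrist"; returns a dict with "pixels" (480x640x3 uint8, red, green, blue), "range_z" (480x640 float32, m along the optical axis (not along the pixel's ray), 0 where there is no reading), "vfov" (degrees; the focal length in pixels is half the picture's height over the tangent of half this angle, whatever the lens; pixels are square), "cx", "cy" (the principal point, pixels), "eye" and "attitude" of the camera in the world. Camera axes: x right, y down, z forward; pixel columns grow to the right and rows downward; lengths in m; the calibration is good to about 2 mm. The wrist camera is an equidistant fisheye: a pixel r from the principal point sees the ray r / f radians off the axis. A picture is of the moment at which its call begins.
A pose or a line that the arm cannot do raises ctrl.MotionError and nothing moves.
- ctrl.job_done(): hands the job in, once; it reports no verdict.
The state is a dict: "time_s": time; "q": joint angles; "joint_velocities": joint speeds; "effort": joint torques, N m; "position": TCP position; "orientation": TCP orientation; "force": force on the tool from outside, world axes, zero at the start; "moment": the same for the moment, N m; "opening": opening from 0.0 (shut) to 1.0 (fully open).
Only numpy, scipy, OpenCV 4.12 (cv2) and the standard library are available. Lean on these libraries where they do the work, as an engineer would, in place of code of your own. Each camera call takes 0.05 s, during which the arm holds its last target.

## Task

The aluminium bracket with the slot open at its side is rejected: hang it on the flanged pin in the rejection bay by sliding its slot sideways over the pin between the two flanges, then letting it down so that the pin sits in the notch at the slot's inner end. Leave it hanging still and upright, facing along the pin, and leave the similar bracket with the closed round hole standing where it is.

Things in the scene. Friction and masses are not known exactly. Their poses are not given: they have to be found in the camera images.
- bracket_center (a point): Centre of the loose slotted aluminium bracket (0.3 kg, 160 mm high), half-way up; it starts standing on its foot. Axes: z up, x normal to its plate, y across it. Foot 50 (x) by 70 (y), 12 mm high. Plate 10 thick (x), 70 wide (y), up to 28 mm above this point; on it the grip tab, 10 (x) by 30 mm (y), from 28 to 80 mm above this point. Balanced about y = 0.
- notch (a point): Where the pin's axis lies once the slotted bracket hangs: 4 mm above bracket_center, same axes. Slot through the plate, open at the +y edge only: 30 mm high, from 38 to 8 mm below this point (mid 23 mm below), from y = +35 to its closed end at y = -16 mm. A 45 degree V notch in its upper edge, 30 mm wide, centred at y = 0, has its apex 7 mm above this point.
- pin (a point): Mid-length of the bay's fixed level steel pin, on its axis, 168 mm above the table. x along the pin (+x away from its grey post), y level across it, z up. Pin 10 mm thick; 40 mm flanges 30 mm either side of this point. Post, 40 mm wide, starts 60 mm away at -x, top 15 mm above the pin. Space at both y sides is open; fence and gate tops are 105 mm below the pin.
- holed_center (a point): Centre of the other loose aluminium bracket, half-way up its 160 mm height: same outline, foot and tab as the slotted one, but its plate has only a closed round hole of 30 mm and no slot. To be left standing where it is. z up, x normal to its plate.
There are look-alikes about, which are no part of the job. What is shaped like the part that bears bracket_center but blue or purple is not meant.

How it is judged:
By the outcome, as a careful person would: the job done as asked, in the order asked, and still so for the second after the job is handed in, with the robot touching nothing.
It also fails if it takes over 48 s, if anything falls off the work surface, if the arm or the gripper's body presses on something with over 40 N, if the wrist force passes 120 N, or if a joint passes its speed limit or range.

## Working session

There is one attempt and no reset: what is moved stays moved. The work goes in short steps, each a Python script; the robot and the scene stay as the last script left them, time stands still between calls to the robot, and variables do not carry over. Pictures are saved under pics/ and viewed, and the job is handed in when it is done.

```bash
ls; mkdir -p pics; cat > h.py <<'E'
import numpy as np, cv2
from rig import ctrl
def save(im,n): cv2.imwrite('pics/'+n+'.png',cv2.cvtColor(im['pixels'],cv2.COLOR_RGB2BGR))
def f(im): return 240/np.tan(np.radians(im['vfov'])/2)
def cloud(im):
    F=f(im);v,u=np.mgrid[0:480,0:640];z=im['range_z']
    P=np.stack([(u-im['cx'])/F*z,(v-im['cy'])/F*z,z],-1)
    return P@np.array(im['attitude']).T+np.array(im['eye'])
E
python3 - <<'E'
from h import *
for n in('scene','top','wrist'):
    im=ctrl.get_image(n);save(im,n+'0');np.savez('pics/'+n+'0.npz',**im)
    print(n,im['vfov'],im['cx'],im['cy'],im['eye'],np.round(im['attitude'],3).tolist(),(im['range_z']>0).mean())
s=ctrl.state();print(s['time_s'],s['force'],s['opening'])
E
```

```text
pics
scene 48.40069803665779 328.74575234672085 248.0650728148285 [ 1.08502531 -0.72438071  1.05076305] [[0.699, 0.516, -0.495], [0.715, -0.505, 0.483], [-0.001, -0.692, -0.722]] 0.9959537760416667
top 42.93659169736618 323.47655334892283 251.2353460806017 [ 0.23312993 -0.08562454  1.63373699] [[-0.026, -0.987, 0.161], [-1.0, 0.027, 0.004], [-0.008, -0.16, -0.987]] 0.9961393229166666
wrist 65.70646984690485 319.93030229061765 239.97299908890696 [ 0.21989413 -0.48362388  0.37312622] [[0.273, -0.914, -0.299], [-0.962, -0.26, -0.084], [-0.001, 0.311, -0.951]] 0.996181640625
0.15 [ 0.48669321 -0.22281762  0.69769617] 1.0001631400769797
```

View pics/scene0.png

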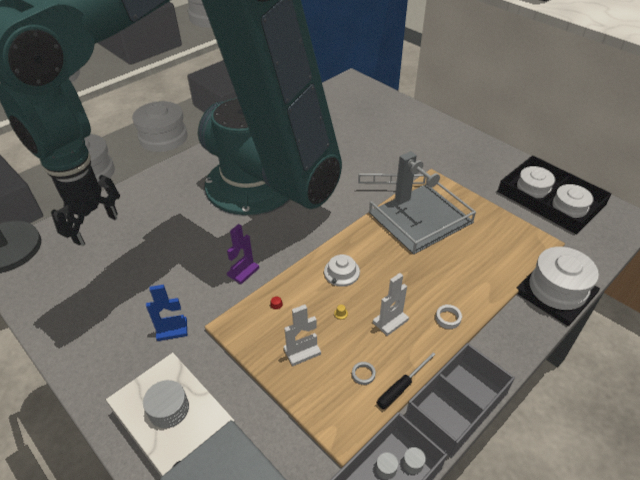

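View pics/top0.png

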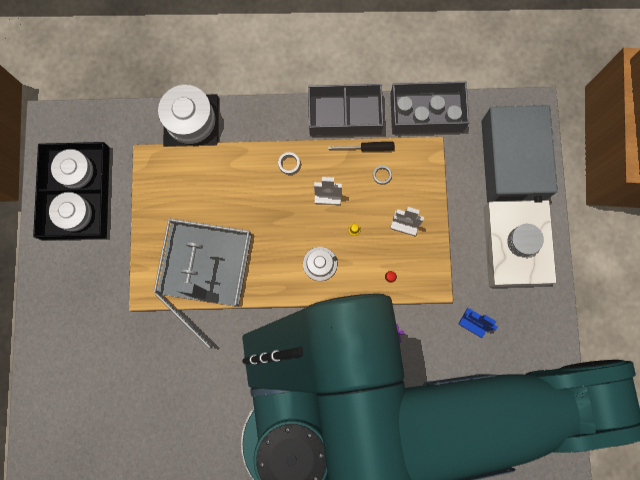

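The scene view has two grey brackets, at (302,335) and (392,305), and blue (167,315) and purple (241,255) look-alikes. The bay is at (420,205). I'll enlarge the brackets and the bay.

```bash
python3 - <<'E'
import cv2,numpy as np
a=cv2.imread('pics/scene0.png');b=cv2.imread('pics/top0.png')
c=np.hstack([cv2.resize(a[265:375,270:420],(545,400),interpolation=cv2.INTER_CUBIC)])
d=cv2.resize(a[140:255,350:485],(400,341),interpolation=cv2.INTER_CUBIC)
e=cv2.resize(b[210:315,145:260],(373,341),interpolation=cv2.INTER_CUBIC)
cv2.imwrite('pics/c1.png',c);cv2.imwrite('pics/c2.png',np.hstack([d,e]))
E
```

```text
(no output)
```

View pics/c1.png

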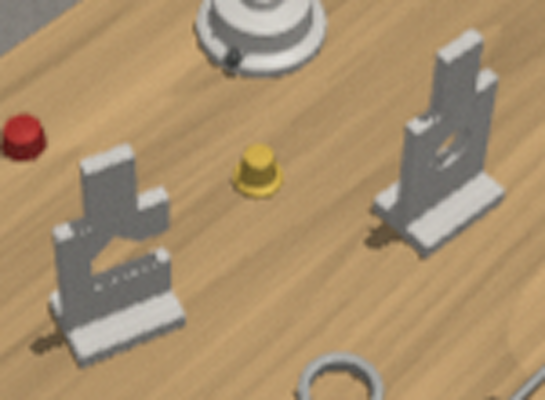

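View pics/c2.png

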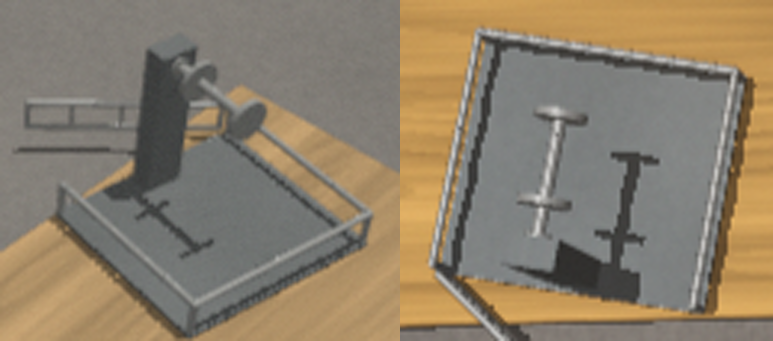

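The left grey bracket at (302,335) has the slot open at its right side, so it is the one meant. The one at (392,305) has a closed hole and stays. Blue and purple ones are excluded by colour. Next I'll measure poses.

```bash
python3 - <<'E'
from h import *
S=dict(np.load('pics/scene0.npz'));T=dict(np.load('pics/top0.npz'))
CS=cloud(S);CT=cloud(T)
print('board',CS[390:400,330:340,2].mean(),CT[250:260,420:430,2].mean(),'table',CS[150:155,480:484,2].mean())
def rep(name,C,r,zmin,zmax):
    P=C[r[1]:r[3],r[0]:r[2]].reshape(-1,3);P=P[(P[:,2]>zmin)&(P[:,2]<zmax)]
    if len(P)<8: print(name,len(P));return
    (cx,cy),(w,h),a=cv2.minAreaRect((P[:,:2]*1000).astype(np.float32))
    m=P.mean(0);U,s,V=np.linalg.svd(P[:,:2]-m[:2],full_matrices=False)
    print(name,len(P),'mean',m.round(4),'rect',round(cx,1),round(cy,1),round(w,1),round(h,1),round(a,1),'dir',np.degrees(np.arctan2(V[0,1],V[0,0])).round(2),s.round(3), 'z',np.percentile(P[:,2],[1,50,99]).round(4))
for n,r in(('slot',(280,300,325,368)),('hole',(368,270,412,336))):
    for z in((.0225,.05),(.05,.125),(.125,.165),(.165,.2),(.1,.2)): rep(n+str(z),CS,r,*z)
for n,r in(('slot',(385,200,430,240)),('hole',(308,172,347,210))):
    for z in((.02,.05),(.05,.12),(.12,.168),(.168,.2),(.1,.2)): rep(n+'T'+str(z),CT,r,*z)
for z in((.14,.2),(.163,.18),(.17,.185),(.18,.2)):rep('pinT',CT,(160,225,245,310),*z)
for z in((.1,.14),(.14,.2),):rep('pinS',CS,(385,145,445,215),*z)
E
```

```text
board 0.017012658621377155 0.01815933823611321 table -0.001702054332167724
slot(0.0225, 0.05) 492 mean [ 0.5712 -0.3067  0.0321] rect 527.0 -274.5 87.1 184.6 50.3 dir -23.5 [0.626 0.469] z [0.0228 0.03   0.049 ]
slot(0.05, 0.125) 541 mean [ 0.5678 -0.3074  0.0885] rect 565.8 -303.1 71.6 15.3 71.2 dir -107.94 [0.514 0.067] z [0.0507 0.0935 0.1247]
slot(0.125, 0.165) 220 mean [ 0.5688 -0.3056  0.141 ] rect 567.5 -303.8 69.6 13.7 70.6 dir 69.8 [0.22 0.04] z [0.1252 0.1404 0.1642]
slot(0.165, 0.2) 113 mean [ 0.5676 -0.304   0.1741] rect 565.4 -303.1 30.6 13.5 72.7 dir -109.65 [0.095 0.035] z [0.1653 0.1754 0.1803]
slot(0.1, 0.2) 568 mean [ 0.5685 -0.3056  0.1364] rect 566.3 -303.5 70.9 15.7 71.8 dir -109.31 [0.412 0.067] z [0.1009 0.1273 0.1791]
hole(0.0225, 0.05) 422 mean [ 0.6574 -0.1028  0.0314] rect 618.2 -57.1 91.1 189.5 41.4 dir -100.5 [0.475 0.313] z [0.0227 0.0294 0.0486]
hole(0.05, 0.125) 493 mean [ 0.6528 -0.1022  0.0888] rect 650.6 -97.4 74.6 12.8 84.5 dir -96.45 [0.511 0.061] z [0.0506 0.0886 0.1247]
hole(0.125, 0.165) 173 mean [ 0.6523 -0.1016  0.1421] rect 650.2 -99.1 69.5 
[... 1688 characters left out ...]
.4249 0.2448 0.1776] rect 437.9 243.9 41.5 120.7 79.0 dir 170.37 [0.888 0.233] z [0.1469 0.1796 0.1922]
pinT 210 mean [0.4405 0.2415 0.1733] rect 437.4 244.8 39.8 119.5 80.4 dir 171.47 [0.512 0.127] z [0.1645 0.1739 0.1796]
pinT 277 mean [0.4254 0.2459 0.1786] rect 438.2 244.7 41.2 120.3 79.7 dir 168.82 [0.645 0.173] z [0.1704 0.1789 0.1848]
pinT 240 mean [0.4143 0.2484 0.1853] rect 437.9 243.4 41.4 120.8 78.4 dir 169.16 [0.612 0.173] z [0.1802 0.1849 0.1927]
pinS 172 mean [0.3962 0.2404 0.1191] rect 392.3 249.1 44.3 29.3 76.3 dir 55.24 [0.168 0.08 ] z [0.1011 0.1193 0.1395]
pinS 561 mean [0.4317 0.2386 0.1695] rect 438.4 240.9 46.6 125.7 79.4 dir -6.95 [0.993 0.26 ] z [0.1423 0.1711 0.187 ]
```

```bash
python3 - <<'E'
from h import *
S=dict(np.load('pics/scene0.npz'));T=dict(np.load('pics/top0.npz'))
for n,C,r in(('T',cloud(T),(150,220,250,310)),('S',cloud(S),(385,140,450,215))):
    P=C[r[1]:r[3],r[0]:r[2]].reshape(-1,3);P=P[(P[:,2]>.145)&(P[:,2]<.2)]
    c=np.array([.437,.244]);a=np.radians(-10.5)
    for it in range(4):
        e=np.array([np.cos(a),np.sin(a)]);g=np.array([-e[1],e[0]])
        x=(P[:,:2]-c)@e;y=(P[:,:2]-c)@g
        m=(abs(y)<.009)&(abs(x)<.022)
        # middle of pin per x-bin
        k=np.polyfit(x[m],y[m],1);a+=np.arctan(k[0]);c=c+g*k[1]
    x=(P[:,:2]-c)@e;y=(P[:,:2]-c)@g
    print(n,c,np.degrees(a),m.sum(),'zmax pin',np.percentile(P[m,2],95),'yr',np.percentile(y[m],[2,98]))
    h,b=np.histogram(x,bins=np.arange(-.12,.06,.005))
    for i in range(len(h)):
        q=(x>=b[i])&(x<b[i+1])
        if q.any(): print(round(b[i]*1000),h[i],(y[q].min()*1000).round(),(y[q].max()*1000).round(),P[q,2].max().round(3))
E
```

```text
T [0.43700069 0.24399514] -9.009861545729853 89 zmax pin 0.19029016950325212 yr [-0.00727338  0.00690225]
-60 50 -19.0 22.0 0.189
-55 41 -19.0 23.0 0.191
-50 44 -19.0 21.0 0.191
-45 44 -18.0 22.0 0.193
-40 39 -19.0 22.0 0.19
-35 12 -8.0 10.0 0.184
-30 8 -3.0 5.0 0.178
-25 9 -2.0 6.0 0.18
-20 8 -3.0 4.0 0.177
-15 27 -19.0 21.0 0.193
-10 36 -19.0 20.0 0.194
-5 6 -3.0 3.0 0.177
0 8 -3.0 5.0 0.177
5 10 -3.0 6.0 0.177
10 8 -3.0 4.0 0.181
15 10 -4.0 5.0 0.179
20 8 -4.0 4.0 0.181
25 8 -5.0 4.0 0.179
30 10 -4.0 4.0 0.178
35 8 -4.0 3.0 0.179
40 9 -5.0 4.0 0.177
45 8 -5.0 3.0 0.179
50 29 -20.0 16.0 0.193
S [0.4359618  0.23993266] -14.398720837651583 81 zmax pin 0.18681245714868644 yr [-0.00739505  0.00827295]
-65 1 12.0 12.0 0.18
-60 14 -24.0 15.0 0.183
-55 28 -26.0 15.0 0.187
-50 36 -26.0 17.0 0.185
-45 30 -25.0 20.0 0.184
-40 59 -26.0 19.0 0.185
-35 70 -23.0 13.0 0.185
-30 10 -23.0 2.0 0.187
-25 3 -5.0 -0.0 0.174
-15 3 -5.0 5.0 0.184
-10 51 -19.0 22.0 0.187
-5 52 -17.0 18.0 0.189
0 10 -20.0 6.0 0.179
5 7 -5.0 6.0 0.176
10 4 -1.0 2.0 0.171
15 6 -1.0 7.0 0.175
20 8 -2.0 8.0 0.174
25 5 3.0 7.0 0.174
30 6 2.0 10.0 0.175
35 9 2.0 10.0 0.173
40 4 4.0 7.0 0.173
45 2 5.0 9.0 0.173
50 2 10.0 19.0 0.185
```

```bash
python3 - <<'E'
from h import *
S=dict(np.load('pics/scene0.npz'));T=dict(np.load('pics/top0.npz'))
for n,C,r in(('T',cloud(T),(150,220,250,310)),('S',cloud(S),(385,140,450,215))):
    P=C[r[1]:r[3],r[0]:r[2]].reshape(-1,3);P=P[(P[:,2]>.145)&(P[:,2]<.2)]
    c=np.array([.458,.240]);a=np.radians(-10.5)
    for it in range(6):
        e=np.array([np.cos(a),np.sin(a)]);g=np.array([-e[1],e[0]])
        x=(P[:,:2]-c)@e;y=(P[:,:2]-c)@g
        m=(abs(y)<.009)&(abs(x)<.024)
        k=np.polyfit(x[m],y[m],1);a+=np.arctan(k[0]);c=c+g*k[1]
    e=np.array([np.cos(a),np.sin(a)]);g=np.array([-e[1],e[0]])
    x=(P[:,:2]-c)@e;y=(P[:,:2]-c)@g
    fl=abs(y)>.0085
    f1=x[fl&(x<-.02)&(x>-.045)];f2=x[fl&(x>.02)]
    print(n,c,np.degrees(a),m.sum(),'zmed',np.median(P[m,2]),'flanges',np.median(f1),np.median(f2),len(f1),len(f2))
    print(c+e*(np.median(f1)+np.median(f2))/2)
    for nm,q in(('f1',fl&(x<-.02)&(x>-.045)),('f2',fl&(x>.02))): print(nm,P[q].mean(0).round(4))
E
```

```text
T [0.45808656 0.24047314] -11.034743451982848 84 zmed 0.17348605093931135 flanges -0.030399868996051807 0.03501487368906912 32 37
[0.4603514  0.24003148]
f1 [0.4278 0.2425 0.1779]
f2 [0.4923 0.2309 0.1782]
S [0.45723146 0.23583672] -7.846638004646909 65 zmed 0.16970773348966384 flanges -0.02691225501301521 0.03944096095869614 52 68
[0.46343716 0.2349815 ]
f1 [0.4307 0.2404 0.1714]
f2 [0.4959 0.2289 0.1694]
```

```bash
cat >> h.py <<'E'
def R(a,flip=False):  # tool down, tool y along world yaw a (bracket x)
    a=np.radians(a)+(np.pi if flip else 0)
    y=np.array([np.cos(a),np.sin(a),0]);z=np.array([0,0,-1.]);x=np.cross(y,z)
    return np.stack([x,y,z],1)
B=np.array([.5653,-.302]); BA=-19.0; PC=np.array([.461,.2385]); PA=-10.3
ZG=.1615
pe=np.array([np.cos(np.radians(PA)),np.sin(np.radians(PA))]); pg=np.array([-pe[1],pe[0]])
E
python3 - <<'E'
from h import *
for fl in(False,True):
    for p,a in(((*B,.28),BA),((*B,ZG),BA),((*(PC-.1*pg),.34),PA),((*PC,.245),PA)):
        q=ctrl.inverse_kinematics(p,R(a,fl));print(fl,None if q is None else np.round(q,2))
print(np.round(ctrl.state()['orientation'],2))
E
```

```text
False [-0.62  0.47  0.34  1.44  0.    1.28]
False [-0.62  0.5   0.07  1.14  0.    1.28]
False [0.13 0.15 0.02 1.45 0.   1.88]
False [ 0.32  0.26 -0.09  1.23  0.    2.07]
True [-0.62  0.47  0.34  1.44  0.   -1.86]
True [-0.62  0.5   0.07  1.14  0.   -1.86]
True [ 0.13  0.15  0.02  1.45  0.   -1.26]
True [ 0.32  0.26 -0.09  1.23  0.   -1.07]
[[ 0.96  0.27 -0.  ]
 [ 0.27 -0.96  0.  ]
 [ 0.   -0.   -1.  ]]
```

```bash
python3 - <<'E'
from h import *
ctrl.move_to([*B,.26],R(BA))
im=ctrl.get_image('wrist');save(im,'w1');np.savez('pics/w1.npz',**im)
s=ctrl.state();print(s['time_s'],s['position'],s['force'])
E
```

```text
1.9083 [ 0.56460897 -0.3029585   0.26012215] [-0.17963472  0.07189137  1.08699884]
```

View pics/w1.png

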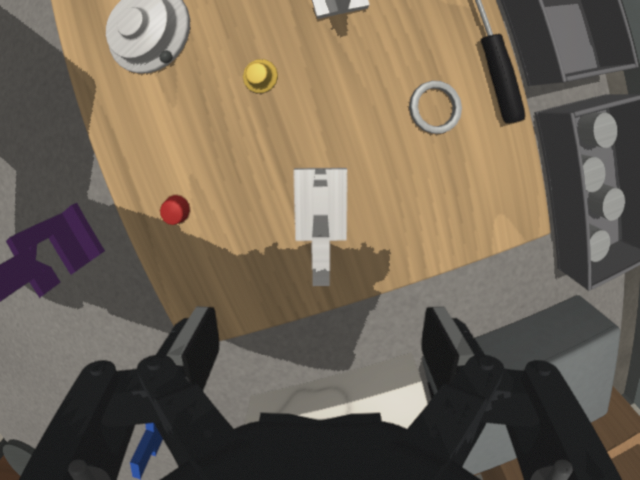

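The wrist view shows the bracket square to the jaws: tab at (321,265), fingers' midpoint at about (320,340). I'll check the tab top in this view, then grasp.

```bash
python3 - <<'E'
from h import *
im=dict(np.load('pics/w1.npz'));F=f(im)
v,u=np.mgrid[0:480,0:640];dx=u-im['cx'];dy=v-im['cy'];r=np.hypot(dx,dy)+1e-9;th=r/F
z=im['range_z'];P=np.stack([dx/r*np.tan(th)*z,dy/r*np.tan(th)*z,z],-1)@im['attitude'].T+im['eye']
P=P[160:295,285:355].reshape(-1,3)
for lo,hi in((.168,.19),(.12,.135),(.025,.04)):
    q=P[(P[:,2]>lo)&(P[:,2]<hi)];q=q[np.hypot(*(q[:,:2]-B).T)<.08]
    if len(q)>5:print(len(q),np.round(q.mean(0),4),cv2.minAreaRect((q[:,:2]*1000).astype(np.float32)))
s=ctrl.state()
print(ctrl.servo_line([*B,ZG],R(BA),feed=.1,max_force=15))
print(ctrl.state()['position'],ctrl.state()['force'])
ctrl.grip(0,50)
s=ctrl.state();print(s['time_s'],s['opening'],s['position'],s['force'],s['moment'])
ctrl.servo_line([*B,.345],R(BA),feed=.12)
s=ctrl.state();print(s['time_s'],s['opening'],s['position'],s['force'],s['moment'])
for n in('scene','wrist'): im=ctrl.get_image(n);save(im,n+'2')
E
```

```text
906 [ 0.5657 -0.301   0.1773] ((565.1925048828125, -302.2828369140625), (30.50106430053711, 9.822097778320312), 71.5086669921875)
479 [ 0.5729 -0.2795  0.126 ] ((572.8896484375, -279.032958984375), (20.53592300415039, 9.743510246276855), 71.1849365234375)
2626 [ 0.5658 -0.3     0.0297] ((564.6698608398438, -302.0987548828125), (69.48616790771484, 50.208251953125), 71.4533462524414)
False
[ 0.56552174 -0.30220328  0.162136  ] [-0.40971948 -1.07021263 -0.57676997]
3.7167 0.1120839423112292 [ 0.56540637 -0.30203542  0.16160343] [-1.11483498  0.65570065  1.94739298] [0.0561853  0.014755   0.04615896]
5.4 0.10891006891708437 [ 0.56519129 -0.30190217  0.34449135] [-0.62966739  1.00736868 -2.29206683] [-0.00068113 -0.00351124 -0.02515664]
```

View pics/scene2.png

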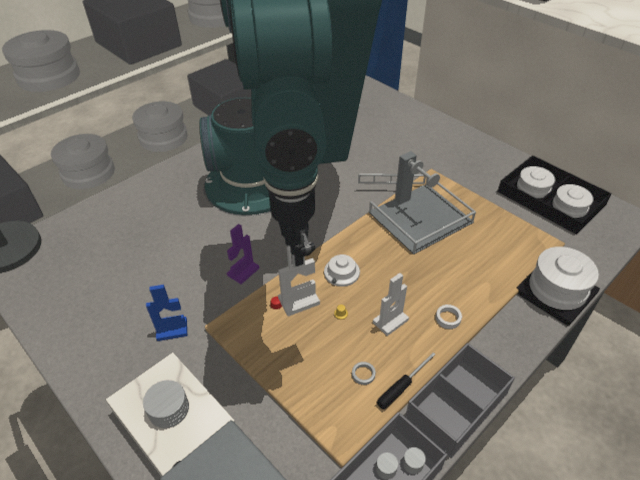

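View pics/wrist2.png

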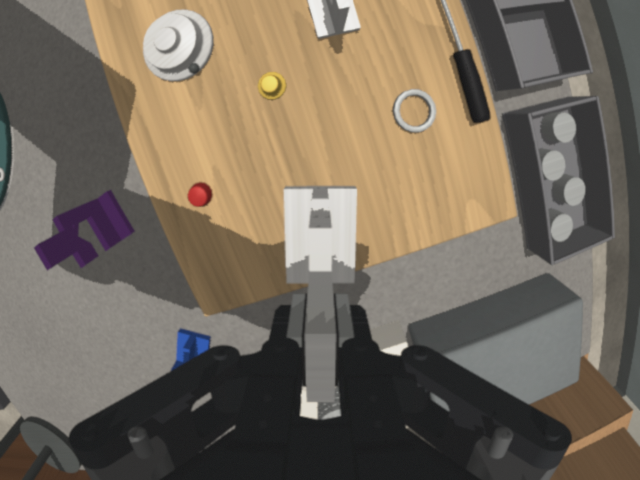

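The wrist view shows the bracket held level and square in the jaws. Its open side faces up in the picture, which is where the pin will be. I'll move to the pre-insert pose and re-measure the pin with the wrist camera.

```bash
python3 - <<'E'
from h import *
p=PC-.11*pg
ctrl.move_to([*p,.345],R(PA))
im=ctrl.get_image('wrist');save(im,'w3');np.savez('pics/w3.npz',**im)
s=ctrl.state();print(s['time_s'],s['opening'],s['position'],p,s['force'])
F=f(im)
v,u=np.mgrid[0:480,0:640];dx=u-im['cx'];dy=v-im['cy'];r=np.hypot(dx,dy)+1e-9;th=r/F
z=im['range_z'];P=np.stack([dx/r*np.tan(th)*z,dy/r*np.tan(th)*z,z],-1)@np.array(im['attitude']).T+im['eye']
np.save('pics/w3P.npy',P)
q=P.reshape(-1,3);q=q[(q[:,2]>.145)&(q[:,2]<.2)];d=q[:,:2]-PC
x=d@pe;y=d@pg
m=(abs(y)<.035)
for b in np.arange(-.11,.06,.005):
    k=m&(x>=b)&(x<b+.005)
    if k.any():print(round(b*1000),k.sum(),(y[k].min()*1000).round(1),(y[k].max()*1000).round(1),q[k,2].max().round(4))
E
```

```text
7.2 0.10700532645300617 [0.44197344 0.12964323 0.34486712] [0.44133176 0.13027265] [-0.43378837  0.09012156 -2.54423813]
-85 258 -19.9 20.6 0.1844
-80 338 -19.8 20.7 0.1847
-75 339 -19.7 20.5 0.1851
-70 344 -19.9 20.8 0.1845
-65 438 -19.9 20.4 0.1849
-60 367 -19.4 20.8 0.1848
-55 80 -4.9 4.9 0.1738
-50 74 -4.5 4.4 0.1744
-45 83 -4.6 5.0 0.1741
-40 95 -19.3 19.3 0.1885
-35 419 -19.3 19.2 0.1897
-30 171 -18.0 19.5 0.1895
-25 78 -4.5 5.1 0.1743
-20 85 -4.6 5.0 0.174
-15 89 -4.7 4.9 0.1739
-10 79 -4.8 4.8 0.1737
-5 91 -4.7 4.9 0.1747
0 78 -4.8 4.8 0.1743
5 91 -4.8 4.8 0.1742
10 77 -4.7 4.9 0.1737
15 91 -4.7 4.9 0.1736
20 76 -4.5 4.9 0.1746
25 159 -13.2 19.3 0.1858
30 419 -19.5 20.2 0.1888
35 74 -19.4 19.2 0.189
```

View pics/w3.png

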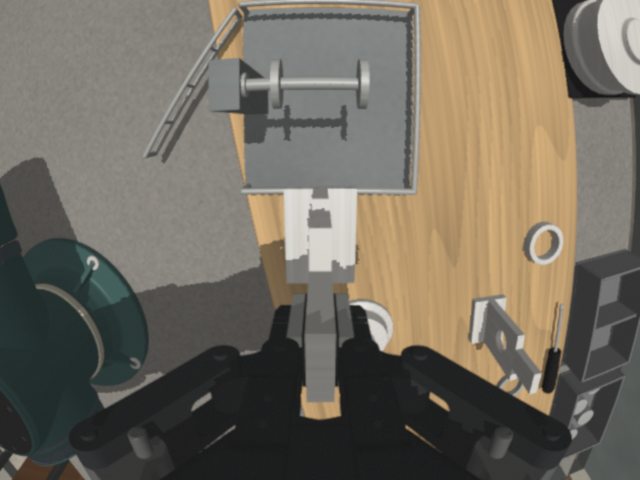

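The pin between the flanges, at (320,85), agrees with the first estimate: axis offset under 0.2 mm, midpoint about 1.5 mm towards the post, direction correct. Inserting now under force guard.

```bash
python3 - <<'E'
from h import *
C=PC-.0015*pe
def go(d,z,**k):
    r=ctrl.servo_line([*(C+d*pg),z],R(PA),**k);s=ctrl.state();print(r,round(s['time_s'],2),np.round(s['position'],4),np.round(s['force'],2),np.round(s['moment'],3),round(s['opening'],3));return r
go(-.11,.2515,feed=.1)
r=go(0,.2515,feed=.06,max_force=8)
for n in('scene','wrist'): im=ctrl.get_image(n);save(im,n+'4')
im=ctrl.get_image('scene')
E
python3 -c "
import cv2
a=cv2.imread('pics/scene4.png');cv2.imwrite('pics/c4.png',cv2.resize(a[90:260,340:500],(640,680)[:2] and (560,595),interpolation=2))"
```

```text
False 8.28 [0.4401 0.1306 0.252 ] [-0.36  0.27 -4.06] [ 0.026 -0.039 -0.   ] 0.108
False 10.27 [0.4595 0.2386 0.2516] [ 0.28  0.23 -3.35] [0.058 0.009 0.   ] 0.112
```

View pics/c4.png

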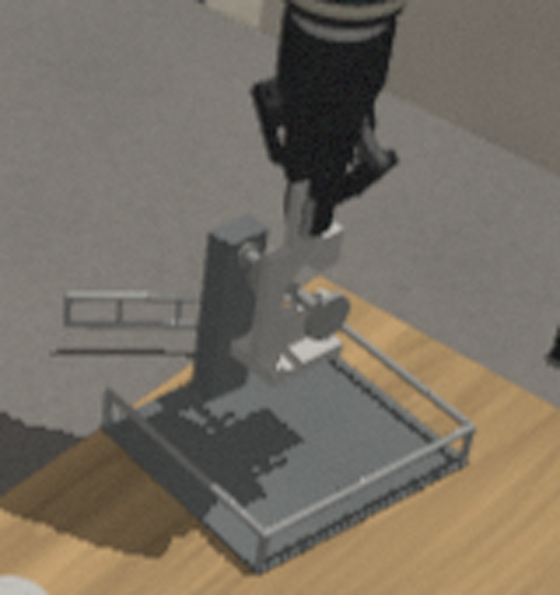

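The pin is in the slot between the flanges with no contact force. Lowering until the load transfers.

```bash
python3 - <<'E'
from h import *
C=PC-.0015*pe
def go(d,z,**k):
    r=ctrl.servo_line([*(C+d*pg),z],R(PA),**k);s=ctrl.state();print(r,round(s['time_s'],2),np.round(s['position'],4),np.round(s['force'],2),np.round(s['moment'],3),round(s['opening'],3));return r
go(0,.232,feed=.05,max_force=6)
r=go(0,.223,feed=.01,max_force=4)
for n in('scene',): im=ctrl.get_image(n);save(im,n+'5')
E
python3 -c "
import cv2
a=cv2.imread('pics/scene5.png');cv2.imwrite('pics/c5.png',cv2.resize(a[90:260,340:500],(560,595),interpolation=2))"
```

```text
False 10.96 [0.4595 0.2387 0.2319] [ 0.16  0.55 -2.95] [-0.03  -0.003  0.027] 0.108
True 11.49 [0.4597 0.2391 0.2277] [0.8  2.44 3.26] [ 0.579 -0.356 -0.003] 0.113
```

View pics/c5.png

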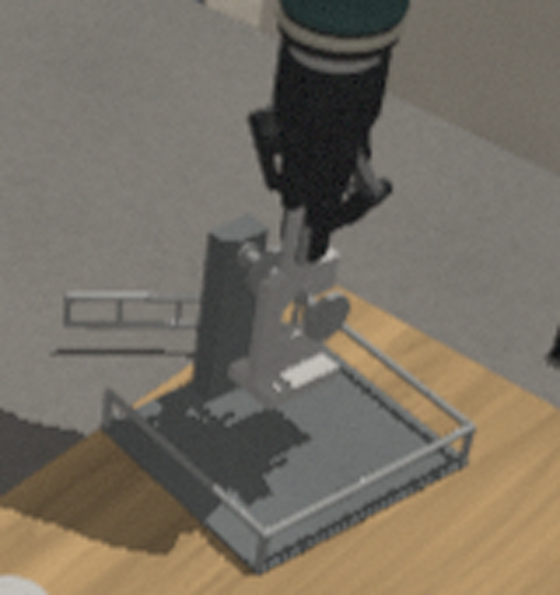

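Contact came at TCP z = 0.2277, against 0.2283 predicted for the notch seating. Releasing and backing out.

```bash
python3 - <<'E'
from h import *
C=PC-.0015*pe
s=ctrl.state();p=s['position'].copy()
ctrl.servo_line([*(C),.2282],R(PA),feed=.01)
s=ctrl.state();print(np.round(s['position'],4),np.round(s['force'],2),np.round(s['moment'],3))
ctrl.grip(.22); ctrl.pause(.3); ctrl.grip(.5)
s=ctrl.state();print(s['time_s'],s['opening'],np.round(s['force'],2))
im=ctrl.get_image('scene');save(im,'scene6')
ctrl.servo_line([*C,.40],R(PA),feed=.12)
ctrl.pause(.5)
for n in('scene','wrist'): im=ctrl.get_image(n);save(im,n+'7');np.savez('pics/'+n+'7.npz',**im)
s=ctrl.state();print(s['time_s'],s['opening'],np.round(s['force'],2))
E
python3 -c "
import cv2,numpy as np
a=cv2.imread('pics/scene6.png');b=cv2.imread('pics/scene7.png')
r=lambda a:cv2.resize(a[120:260,360:480],(390,455),interpolation=2)
cv2.imwrite('pics/c6.png',np.hstack([r(a),r(b)]))"
```

```text
[0.4596 0.2388 0.2282] [0.82 1.93 0.66] [ 0.428 -0.281  0.033]
12.7083 0.5030179001591659 [ 0.23  0.28 -0.13]
14.9417 0.49933669104601175 [ 0.2   0.89 -0.17]
```

View pics/c6.png

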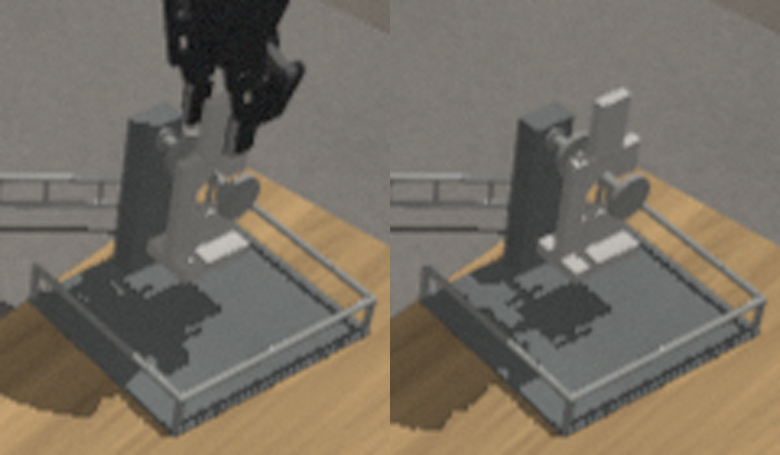

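View pics/wrist7.png

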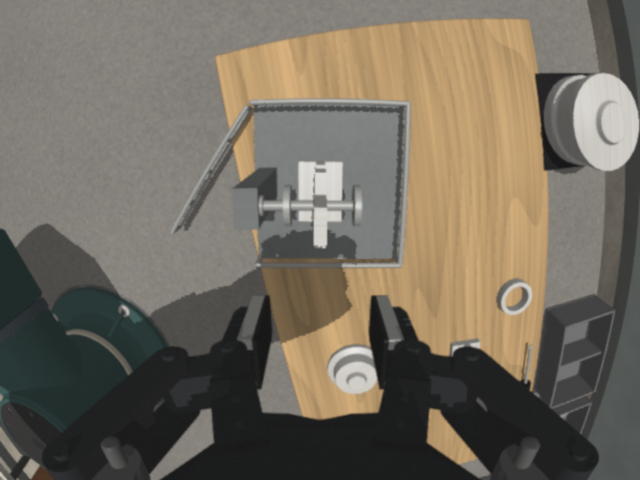

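It hangs between the flanges, seen in the wrist view at (320,205). I'll check uprightness, stillness and the holed bracket numerically.

```bash
python3 - <<'E'
from h import *
ctrl.pause(1.0)
C=PC-.0015*pe
for i in range(2):
    im=ctrl.get_image('wrist');F=f(im)
    v,u=np.mgrid[0:480,0:640];dx=u-im['cx'];dy=v-im['cy'];r=np.hypot(dx,dy)+1e-9;th=r/F
    z=im['range_z'];P=np.stack([dx/r*np.tan(th)*z,dy/r*np.tan(th)*z,z],-1)@np.array(im['attitude']).T+im['eye']
    q=P[150:255,285:365].reshape(-1,3);d=q[:,:2]-C;l=np.c_[d@pe,d@pg]
    for n,lo,hi in(('tab',.235,.26),('shoulder',.185,.205),('foot',.085,.106)):
        k=(q[:,2]>lo)&(q[:,2]<hi)&(abs(l)<.06).all(1)
        if k.sum()<6: print(n,k.sum());continue
        print(n,k.sum(),'z',np.percentile(q[k,2],[5,50,95]).round(4),[np.round(x,1) for x in cv2.minAreaRect((l[k]*1000).astype(np.float32))])
        if n!='shoulder':
            A=np.c_[l[k],np.ones(k.sum())];print('  tilt deg',np.degrees(np.linalg.lstsq(A,q[k,2],rcond=None)[0][:2]).round(2))
    if i==0: ctrl.pause(.6)
C2=cloud(ctrl.get_image('top'));p=C2[172:210,308:347].reshape(-1,3);p=p[(p[:,2]>.1)&(p[:,2]<.2)]
print('holed',len(p),cv2.minAreaRect((p[:,:2]*1000).astype(np.float32)) if len(p)>4 else'')
S=cloud(ctrl.get_image('scene'));p=S[270:336,368:412].reshape(-1,3);p=p[(p[:,2]>.1)&(p[:,2]<.2)]
print('holedS',len(p),cv2.minAreaRect((p[:,:2]*1000).astype(np.float32)))
s=ctrl.state();print(s['time_s'],np.round(s['force'],2))
E
```

```text
tab 518 z [0.2418 0.2435 0.2446] [array([-0.1,  1.1]), array([ 9.3, 30.1]), np.float64(0.1)]
  tilt deg [-1.21 -3.13]
shoulder 544 z [0.1856 0.1907 0.1943] [array([1.9, 0.6]), array([64.5, 61.3]), np.float64(40.5)]
foot 1616 z [0.0941 0.0955 0.0969] [array([-0.5,  0.2]), array([70.9, 50.2]), np.float64(89.6)]
  tilt deg [-0.19 -0.39]
tab 513 z [0.2419 0.2435 0.2447] [array([-0.1,  1.1]), array([29.8,  9.3]), np.float64(90.0)]
  tilt deg [ 0.06 -2.78]
shoulder 548 z [0.1856 0.1905 0.193 ] [array([ 1.7, -0.1]), array([59.9, 65.5]), np.float64(48.9)]
foot 1620 z [0.0941 0.0955 0.0969] [array([-0.3,  0.1]), array([71. , 50.1]), np.float64(89.8)]
  tilt deg [-0.2  -0.41]
holed 247 ((648.7777099609375, -94.79398345947266), (69.37472534179688, 12.424731254577637), 86.09260559082031)
holedS 456 ((650.5128173828125, -98.3814468383789), (72.95408630371094, 13.783042907714844), 85.64301300048828)
16.7417 [-0.07 -0.38 -1.17]
```

Upright: tab and foot centres line up within about 1 mm, and the foot tilts under 0.5°. It is still, and the tab top height of 0.2435 matches 0.244 for a seated notch. The holed bracket hasn't moved.

```bash
python3 -c "
from h import *
ctrl.job_done();print(ctrl.state()['time_s'])"
```

```text
the job is handed in; nothing more can be done
the job is handed in; nothing more can be done
```

The slotted bracket now hangs on the flanged pin between the two flanges, and I handed the job in at about 17 s of robot time. I gripped it by its tab, slid it sideways over the pin, lowered it until the pin took its weight at the predicted height, then released it and backed straight up.

- **Seating:** the tab top is at z = 0.2435 m, against 0.244 m expected with the pin in the notch.
- **Upright and facing along the pin:** tab and foot centres line up within about 1 mm, the foot tilts less than 0.5°, and the bracket is square to the pin within 0.5°. A tilt fit on the small tab top alone gave about 3°, but the edges of that patch are noisy. The larger foot and the centre alignment contradict it.
- **Still:** two measurements about 0.6 s apart agreed within the reading noise, and the gripper was well clear.
- **Holed bracket:** still standing, with its position unchanged within about 1.5 mm, which is measurement noise.

No checks failed. The scene and top cameras disagreed by 3 to 5 mm on position; the wrist camera settled it before the grasp and again before the insertion.

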